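Hold the small-parts cup against its mounting plate in the drip tray

ROBOT

A 6-joint arm with a two-finger parallel gripper is mounted at the origin on the work surface. World frame = base frame: x ahead of the robot, y to its left, z up, the work surface at z = 0. Lengths are in mm, angles in rad, forces in N, time in s.
With the tool pointing down it reaches from about 250 to 775 mm from the base axis. Payload 8.9 kg.
Tool frame: the origin (TCP) lies between the finger pads; the fingertips stand 19 mm ahead of it and the grasp point (between the pads) is the TCP; z points along the fingers, y is the direction in which the jaws open and shut (so a half turn about z gives the same grasp; the last joint's range is limited). The gripper opens to 85 mm and grips with 20 to 120 N. Pads are 22 mm wide; open, the fingers measure 114 mm over their backs; the gripper's body (76 mm by 85 mm) begins 54 mm behind the grasp point. The pads swing forward as they close: fully open they stand 13 mm farther back than shut.
Start: joints at [1.008, 0.291, -0.153, 1.127, 0, 1.431], TCP at [215.888, 478.556, 250.305] pointing down, gripper open.
Joint ranges: [-2.52, 2.52], [-0.91, 1.74], [-1.3, 1.37], [-1.96, 2.02], [-1.52, 1.47], [-3.14, 3.14]. Speed limits (rad/s): [2.22, 2.22, 2.79, 3.14, 3.14, 3.14].

INTERFACE

Orientations are given as [roll, pitch, yaw] about the fixed x, y, z axes, in that order (R = Rz(yaw) Ry(pitch) Rx(roll)).
In Python, from workcell import ctrl, vision, job gives the robot as it stands. The module is installed in compiled form; this text tells all that it offers.
- The arm moves only by the tool move_arm, never from a script. Its argument "deltas" is a list of rows, each an object with "translation": the shift along the tool's x, y, z in cm, a list of three; "rotation": the turn, a rotation vector about the tool's x, y, z in rad, a list of three. In form: [{"translation": [dx, dy, dz], "rotation": [rx, ry, rz]}, ...]. A call has 1 to 12 rows; each row is the pose to reach, as a shift and turn from the pose commanded when the call began, along the tool's axes at that moment; what a row does not reach only later rows make up. A row lasts 1/10 s, in which the tool goes at most 50 mm and 8.59 degrees, less where a joint would pass 70% of its speed; a pose out of reach is approached as far as the arm can. A call with a gripper value outside its range is refused whole. "grip" is the opening, from 0 (shut) to 1 (fully open), set as the call begins (left out, the last holds). The fingers move at their own pace and stop on an object; "newtons" is the grip in N (left out, the last holds). Time passes only in rows, so rows that repeat a pose let the fingers close. It gives the time, the measured TCP pose, the force and the opening at its end, in the units of the state.
- ctrl.sense(): the state, without advancing time (a new reading comes with each control period).
- vision.snapshot(name): name is "scene" or "top" or "wrist"; returns a dict with "color" (420x560x3 uint8, red, green, blue), "range_z" (420x560 float32, mm along the optical axis (not along the pixel's ray), 0 where there is no reading), "K" (3x3 intrinsics, pixels), "k1" (the pictures are not rectified: a ray, as slopes to the right and down, at radius r is drawn at 1 + k1 r^2 times it, then the intrinsics apply), "R" (3x3) and "t" (3): a world point X has camera coordinates R X + t. Camera axes: x right, y down, z forward; pixel columns grow to the right and rows downward; lengths in mm; the calibration is good to about 2 mm. A picture is of the moment at which its call begins.
- job.sign_off(): hands the job in, once; it reports no verdict.
The state is a dict: "time": time; "q": joint angles; "qd": joint speeds; "joint_torque": joint torques, N m; "tool_pos": TCP position; "eef_rot": TCP orientation; "contact_force": force on the tool from outside, world axes, zero at the start; "moment": the same for the moment, N m; "grip_width": opening from 0.0 (shut) to 1.0 (fully open).
Only numpy, scipy, OpenCV 4.12 (cv2) and the standard library are available. Lean on these libraries where they do the work, as an engineer would, in place of code of your own. Each camera call takes 0.05 s, during which the arm holds its last target. There are 200 camera calls.

TASK

Pull the drying rack's drip tray all the way out by its handle, then stand the white small-parts cup on the tray floor with its tall back flat against the steel plate on the tray's side wall, ends in line with the plate. Press it against the plate with a steady push of about 10 N (no less than 5, no more than 18) so that I can drive the two screws through from outside, and finish while still holding it pressed there. Leave the loose bottle, the nipple and the pacifier case where they are.

Things in the scene. Friction and masses are not known exactly. Their poses are not given: they have to be found in the camera images.
- rack: fixed steel-wire drying rack, 260 deep x 268 wide; origin in the middle of its underside, x points from its front to its back, z up. The closed tray's front is at x = -150. Front tier: top 78 above the ledge, front edge at x = -119, white screw rings on it to 92. Upper tier: top 174, front edge at x = +21, two upside-down glass bottles on it to 305
- tray (a joint): pull-out of the drip tray in m: 0 fully in, 0.18 fully out at its end stop. It needs about 2 N to slide and stays where it is left. The tray is an open grey box 280 long (along the slide) x 240 wide x 48 high outside, walls and floor 4 thick, its underside 8 above the ledge; it runs under the rack's front tier
- tray_handle (a point): middle of the grip bar of the tray's handle, a level round steel bar 11 thick and 120 long along y on two short posts 93 apart, 44 above the ledge; the tray's front face is 35 behind it. Axes are the tray's: x points into the rack (the tray pulls out along -x), y along the bar, z up
- tray_mount (a point): middle of the lower edge of the mounting plate's face, level with the tray floor's top (12 above the ledge). Axes as tray_handle: the face looks to -y (into the tray), x runs along it. The plate is rigid steel, 62 long (x) x 44 high x 3 thick, inside the tray's +y side wall and has two screw holes; its middle is 80 behind the tray's front face and 113 to the +y side of the tray's middle
- cup: white plastic open-topped small-parts cup, about 130 g, 62 long (x) x 54 deep (y), walls 50 high, except the back wall at +y: a flat plate 70 high with two screw holes. Drain slots in the front (-y) wall. Stands upright on the ledge. Origin: middle of its underside, so the back face is at y = +27 and the end walls' outsides at x = +-31; z up. Easily held by its two end walls, 62 apart
- bottle: bystander: glass feeding bottle with white ring and clear cap, 60 in diameter, 160 tall, standing on the ledge; origin in the middle of its underside
- nipple: bystander: mint silicone nipple standing on its 44 flange, 46 tall; origin in the middle of its underside
- case: bystander: closed white pacifier case 62 x 78 x 48 high; origin in the middle of its underside
There are look-alikes about, which are no part of the job. What is shaped like the cup but pink is not meant.

How it is judged:
By the outcome, as a careful person would: the job done as asked, in the order asked, and still so for the second after the job is handed in, while the arm keeps its last pose, push and grip.
It also fails if it takes over 67 s, if anything falls off the work surface, if the arm or the gripper's body presses on something with over 40 N, if the wrist force passes 120 N, or if a joint passes its speed limit or range.

## Working session

There is one attempt and no reset: what is moved stays moved. The work goes in short steps, Python scripts to look and compute and a tool call to move; the robot and the scene stay as the last step left them, time stands still between calls to the robot, and variables do not carry over. Pictures are saved under pics/ and viewed, about 8 in all and at most 12, crops included, and the job is handed in when it is done.

Besides the shell and the picture viewer there is one more tool, called as name(argument=value, ...), one argument or row to a line, values as JSON. move_arm: Moves the arm, as the interface text tells. Its arguments: {"type":"object","properties":{"deltas":{"type":"array"},"grip":{"type":"number"},"newtons":{"type":"number"}},"required":["deltas"]}

```bash
mkdir -p pics; cat > h.py <<'E'
import numpy as np, cv2
from workcell import ctrl, vision, job
def pts(s):
    "world points for every pixel from range_z"
    h,w=s["range_z"].shape
    u,v=np.meshgrid(np.arange(w),np.arange(h))
    r=rays(s,np.stack([u.ravel(),v.ravel()],1).astype(float)).reshape(h,w,3)
    c=r*s["range_z"][...,None]
    return (c-np.array(s["t"]))@np.array(s["R"])
def rays(s,uv):
    K=np.array(s["K"]);d=np.array([s["k1"],0,0,0.])
    n=cv2.undistortPoints(np.asarray(uv,float).reshape(-1,1,2),K,d).reshape(-1,2)
    return np.c_[n,np.ones(len(n))]
def onplane(s,uv,z):
    R=np.array(s["R"]);C=-R.T@np.array(s["t"]);d=rays(s,uv)@R
    return C+d*((z-C[2])/d[:,2])[:,None]
def save(s,n): cv2.imwrite("pics/"+n,s["color"][...,::-1])
E
python3 - <<'E'
from h import *
import pickle
a=vision.snapshot("scene");b=vision.snapshot("top")
pickle.dump((a,b),open("s0.pkl","wb"))
cv2.imwrite("pics/a.png",a["color"][...,::-1]);save(b,"b.png")
print(ctrl.sense())
for s in(a,b):print(s["K"],s["k1"],-np.array(s["R"]).T@s["t"])
E
```

```text
{'time': 0.1, 'q': array([ 1.00769579e+00,  2.91206547e-01, -1.53993045e-01,  1.12667230e+00,
       -2.07120975e-06,  1.43153449e+00]), 'qd': array([ 0.00087061, -0.00233757,  0.00324332,  0.00056422, -0.00025665,
       -0.00020888]), 'joint_torque': array([ 1.01220081e-03, -5.37979817e+01,  3.31918716e+01,  9.38840822e-03,
       -3.06918419e-04, -1.11395497e-05]), 'tool_pos': array([215.71457257, 478.27543398, 249.82031848]), 'eef_rot': array([-3.14052721e+00, -1.47250196e-04,  2.71775387e+00]), 'contact_force': array([-0.33981681,  0.08621842,  0.17065693]), 'moment': array([-0.00571929,  0.01272022,  0.01800779]), 'grip_width': 0.9971188033925276}
[[427.85660577   0.         276.53813069]
 [  0.         427.85660577 204.51568728]
 [  0.           0.           1.        ]] 0.01550504744968901 [1269.33342369  318.18910293  824.89467894]
[[437.92963008   0.         280.49192706]
 [  0.         437.92963008 211.09983091]
 [  0.           0.           1.        ]] -0.11232566068879392 [ 386.07546292  -35.85166709 1135.20137742]
```

View pics/a.png

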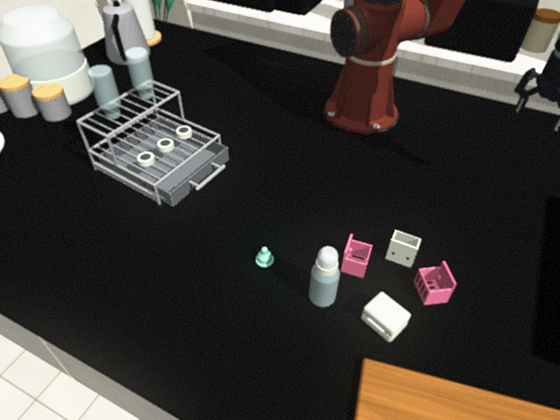

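View pics/b.png

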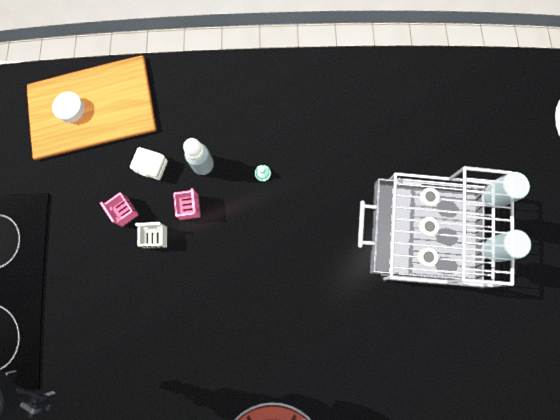

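Scene: rack left with handle around (208,177), white cup at (404,248). Top: handle bar x≈363, y 202–246; white cup at (152,236); pink look-alikes at (120,209) and (186,204); plate side is image-up (world +x).

```bash
python3 - <<'E'
from h import *
import pickle
a,b=pickle.load(open("s0.pkl","rb"))
ca=cv2.resize(a["color"][215:305,320:460],None,fx=4,fy=4,interpolation=2)
cb=cv2.resize(b["color"][190:280,100:240],None,fx=4,fy=4,interpolation=2)
cv2.imwrite("pics/c.png",np.hstack([ca[:, :400],cb[:,:400]])[...,::-1])
P=pts(b)
def rep(n,u0,u1,v0,v1,z0,z1):
    Q=P[v0:v1,u0:u1].reshape(-1,3);Q=Q[(Q[:,2]>z0)&(Q[:,2]<z1)]
    (c,sz,an)=cv2.minAreaRect(Q[:,:2].astype(np.float32));print(n,len(Q),np.median(Q,0).round(1),np.round(c,1),np.round(sz,1),round(an,1))
rep("handle",355,374,195,252,30,60)
rep("cup",130,172,217,253,35,80)
rep("cupback",130,172,217,253,60,80)
rep("pink1",172,203,186,222,35,80);rep("pink2",98,140,190,228,35,80)
rep("bottle",180,216,135,176,20,170);rep("nip",253,272,163,183,10,50);rep("case",128,168,146,182,35,60)
rep("traytop",368,396,175,280,45,65)
rep("rings",415,445,185,270,82,100)
for s,n,box in((b,"top",(130,172,217,253)),):
  hs=cv2.cvtColor(s["color"],cv2.COLOR_RGB2HSV)[box[2]:box[3],box[0]:box[1]]
  m=((hs[...,1]<60)&(hs[...,2]>90)).astype(np.uint8);y,x=np.nonzero(m);print("mask",x.min()+box[0],x.max()+box[0],y.min()+box[2],y.max()+box[2])
  c=cv2.findContours(m,0,1)[0];c=max(c,key=cv2.contourArea);print(cv2.minAreaRect(c),box)
# handle mask
sub=b["color"][195:252,352:368].astype(int).sum(2)>330
y,x=np.nonzero(sub);uv=np.c_[x+352.,y+195.];Q=onplane(b,uv,46)
print("handle ray",cv2.minAreaRect(Q[:,:2].astype(np.float32)),len(Q))
E
```

```text
handle 282 [ 556.  -242.2   48.4] [ 559.3 -253.1] [ 39.5 125.7] 83.5
cup 293 [563.  295.2  49.9] [553.3 296.6] [55.3 62.5] 1.4
cupback 64 [577.4 294.2  69.8] [578.1 296.6] [ 5.8 58.9] 1.7
pink1 253 [629.  197.2  50.2] [629.9 207.7] [63.3 53.3] 6.2
pink2 307 [617.4 388.4  49.9] [605.8 371.2] [109.2  56.3] 34.9
bottle 705 [733.2 163.6 106.4] [742.  169.7] [48.7 58.3] 26.8
nip 137 [712.3   9.2  23.4] [715.9  10.2] [33.  33.4] 73.3
case 696 [744.7 310.4  48.9] [746.5 312.3] [79.1 66.7] 67.4
traytop 357 [ 560.8 -275.2   55. ] [ 557.1 -288.3] [ 66.  265.3] 86.5
rings 846 [ 545.9 -394.9   92.8] [ 545.9 -396.1] [ 47.1 193.5] 82.4
mask 135 166 221 247
((20.5, 17.0), (26.0, 31.0), 90.0) (130, 172, 217, 253)
handle ray ((565.9055786132812, -242.48489379882812), (22.915239334106445, 121.03595733642578), 86.23388671875) 279
```

View pics/c.png

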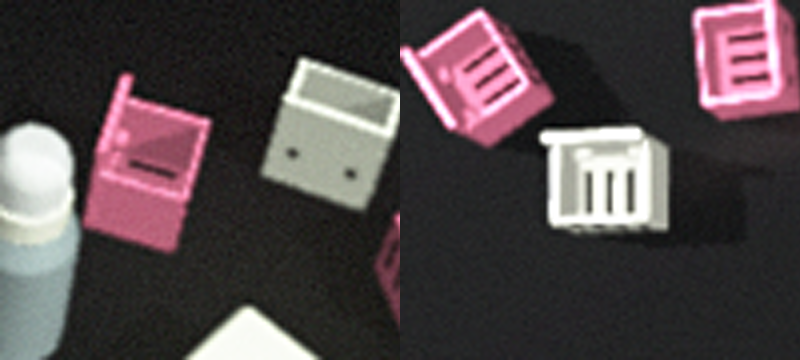

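```bash
cat >> h.py <<'E'
from scipy.spatial.transform import Rotation as Ro
def plan(pos,yaw,ref=None):
    "delta in cm / rotvec from the measured pose (tool down, given yaw)"
    s=ctrl.sense();R=Ro.from_euler("xyz",s["eef_rot"]) if ref is None else Ro.from_euler("xyz",ref[1])
    p=s["tool_pos"] if ref is None else np.array(ref[0])
    T=Ro.from_euler("xyz",[np.pi,0,yaw])
    print("pos",p.round(1),"trans cm",(R.inv().apply(np.array(pos)-p)/10).round(2),"rotvec",(R.inv()*T).as_rotvec().round(4),"F",s["contact_force"].round(1),"t",s["time"],"w",round(s["grip_width"],3))
E
python3 - <<'E'
from h import *
import pickle
a,b=pickle.load(open("s0.pkl","rb"))
g=b["color"].astype(float).sum(2);L=[]
for v in range(204,245):
    w=np.clip(g[v,356:369]-200,0,None)
    if (w>0).sum()<=9: L.append((356+(w*np.arange(13)).sum()/w.sum(),v))
Q=onplane(b,L,47);k=np.polyfit(Q[:,0],Q[:,1],1);r=Q[:,1]-np.polyval(k,Q[:,0]);ok=abs(r)<2;k=np.polyfit(Q[ok,0],Q[ok,1],1)
print(len(L),ok.sum(),"slope",k[0],"y at 562",np.polyval(k,562))
# handle end rows
col=g[190:260,358:367].max(1);ys=np.nonzero(col>350)[0]+190;print(ys.min(),ys.max(),onplane(b,[[363,ys.min()-.5],[362,ys.max()+.5]],44))
# rings / tray slope
P=pts(b);q=P[185:270,415:445].reshape(-1,3);q=q[(q[:,2]>84)&(q[:,2]<100)].astype(np.float32)
lab=cv2.kmeans(q[:,:2].copy(),3,None,(3,50,.1),5,0)[2];print(lab)
plan([562,-242,200],np.pi)
E
```

```text
35 33 slope -0.13052593418692493 y at 562 -237.8176561781422
200 247 [[ 627.96738447 -248.11545344   44.        ]
 [ 504.80604925 -237.68736148   44.        ]]
[[ 472.0634  -386.73083]
 [ 619.5965  -404.69763]
 [ 545.92737 -396.0011 ]]
pos [215.7 478.3 249.8] trans cm [-61.19 -51.41   5.03] rotvec [-1.000e-03 -4.000e-04 -4.238e-01] F [-0.3  0.1  0.2] t 0.1 w 0.997
```

move_arm(
  deltas=[
    {"translation": [-30.7,-25.5,2.5],"rotation": [0,0,-0.15]},
    {"translation": [-61.5,-51.1,5],"rotation": [0,0,-0.303]},
    {"translation": [-61.5,-51.1,5],"rotation": [0,0,-0.303]},
    {"translation": [-61.5,-51.1,5],"rotation": [0,0,-0.303]},
    {"translation": [-61.5,-51.1,5],"rotation": [0,0,-0.303]},
    {"translation": [-61.5,-51.1,5],"rotation": [0,0,-0.303]},
    {"translation": [-61.5,-51.1,5],"rotation": [0,0,-0.303]},
    {"translation": [-61.5,-51.1,5],"rotation": [0,0,-0.303]},
    {"translation": [-61.5,-51.1,5],"rotation": [0,0,-0.303]},
    {"translation": [-61.5,-51.1,5],"rotation": [0,0,-0.303]},
    {"translation": [-61.5,-51.1,5],"rotation": [0,0,-0.303]},
    {"translation": [-61.5,-51.1,5],"rotation": [0,0,-0.303]},
  ],
  grip=0.33,
)

```text
time: 1.3
tool_pos: [475.1, -54.2, 213.1]
eef_rot: [3.141, -0.0, 3.02]
contact_force: [0.2, 0.7, -0.4]
grip_width: 0.331
```

```bash
python3 -c "
from h import *
plan([566,-240,200],np.pi-.121)"
```

```text
pos [475.1 -54.2 213.1] trans cm [-11.27 -17.35   1.31] rotvec [ 0.0002 -0.0002 -0.0002] F [ 0.2  0.7 -0.4] t 1.3 w 0.331
```

move_arm(
  deltas=[
    {"translation": [-11.3,-17.3,1.3],"rotation": [0,0,0]},
    {"translation": [-11.3,-17.3,1.3],"rotation": [0,0,0]},
    {"translation": [-11.3,-17.3,1.3],"rotation": [0,0,0]},
    {"translation": [-11.3,-17.3,1.3],"rotation": [0,0,0]},
    {"translation": [-11.3,-17.3,1.3],"rotation": [0,0,0]},
    {"translation": [-11.3,-17.3,1.3],"rotation": [0,0,0]},
    {"translation": [-11.3,-17.3,1.3],"rotation": [0,0,0]},
    {"translation": [-11.3,-17.3,1.3],"rotation": [0,0,0]},
  ],
)

```text
time: 2.1
tool_pos: [565.7, -236.0, 200.7]
eef_rot: [3.141, -0.0, 3.022]
contact_force: [-0.3, 0.1, 0.5]
grip_width: 0.332
```

```bash
python3 - <<'E'
from h import *
import pickle
w=vision.snapshot("wrist");pickle.dump(w,open("w1.pkl","wb"));save(w,"w1.png")
print(-np.array(w["R"]).T@w["t"]);plan([566,-240,200],np.pi-.121)
P=pts(w);z=P[...,2]
m=(z>32)&(z<54)&(w["range_z"]>0);Q=P[m];print(len(Q),Q.min(0),Q.max(0))
E
```

```text
[ 499.65199868 -229.48342885  325.11620669]
pos [ 565.8 -236.   200.8] trans cm [-0.06 -0.39  0.08] rotvec [ 0.0001 -0.      0.0016] F [-0.7  0.4  1.1] t 2.15 w 0.328
6295 [ 403.1657852  -565.66208676   32.01598827] [723.18781371  13.18316729  53.99995721]
```

View pics/w1.png

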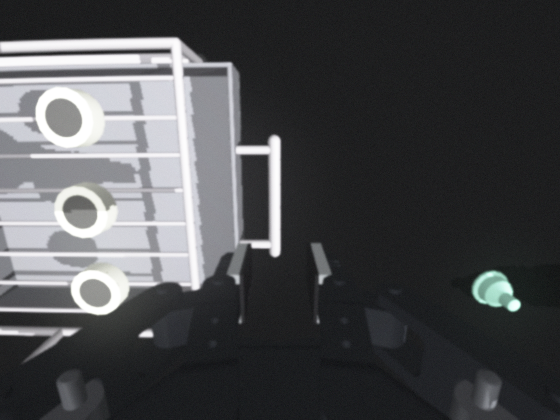

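Wrist view: handle bar at column ≈275, rows 137–255, tray front edge at column ≈236.

```bash
python3 - <<'E'
from h import *
import pickle
w=pickle.load(open("w1.pkl","rb"))
g=w["color"].astype(float).mean(2)
L=[]
for v in list(range(160,236)):
    r=g[v,258:295]>90
    x=np.nonzero(r)[0]+258
    if len(x): L.append(((x.min()+x.max())/2,v,len(x)))
L=np.array(L);print(np.median(L[:,2]))
Q=onplane(w,L[:,:2],44);k=np.polyfit(Q[:,0],Q[:,1],1);print("slope",k)
c=np.nonzero(g[120:270,270:281].max(1)>90)[0]+120;print(c.min(),c.max())
E=onplane(w,[[275,c.min()-.5],[275,c.max()+.5]],44);print(E)
xm=E[:,0].mean();print("mid",xm,np.polyval(k,xm),"len",np.linalg.norm(E[0]-E[1]))
P=pts(w);q=P[165:230,272:278].reshape(-1,3);print(np.median(q,0))
# tray front top edge z=56
T=onplane(w,[[237,70],[239,160],[240,220]],56);print(T)
plan([xm,np.polyval(k,xm),44],np.pi+np.arctan(k[0]))
E
```

```text
13.0
slope [-1.14059994e-01 -1.77167284e+02]
134 257
[[ 503.64615297 -233.35009965   44.        ]
 [ 626.74493107 -248.43915203   44.        ]]
mid 565.1955420201134 -241.63348476549174 len 124.02011398469965
[ 561.79962737 -240.90204621   49.96254401]
[[ 447.9662828  -258.60695516   56.        ]
 [ 522.69078203 -268.29670721   56.        ]
 [ 578.90140364 -276.01698754   56.        ]]
pos [ 565.8 -236.   200.8] trans cm [-0.   -0.56 15.68] rotvec [ 0.0001 -0.     -0.0058] F [-0.7  0.4  1.1] t 2.15 w 0.328
```

move_arm(
  deltas=[
    {"translation": [0,-0.55,5],"rotation": [0,0,0]},
    {"translation": [0,-0.55,9],"rotation": [0,0,0]},
    {"translation": [0,-0.55,9],"rotation": [0,0,0]},
    {"translation": [0,-0.55,9],"rotation": [0,0,0]},
    {"translation": [0,-0.55,9],"rotation": [0,0,0]},
  ],
)

```text
time: 2.65
tool_pos: [566.8, -243.2, 113.1]
eef_rot: [-3.14, 0.003, 3.021]
contact_force: [-0.5, -1.3, 0.2]
grip_width: 0.33
```

```bash
python3 -c "
from h import *
plan([565,-241.6,44],np.pi-.12)"
```

```text
pos [ 566.8 -243.2  113.1] trans cm [0.22 0.14 6.9 ] rotvec [-0.0014  0.0032 -0.0002] F [-0.5 -1.3  0.2] t 2.65 w 0.33
```

move_arm(
  deltas=[
    {"translation": [0.1,0.1,3.5],"rotation": [0,0,0]},
    {"translation": [0.1,0.1,6.9],"rotation": [0,0,0]},
    {"translation": [0.1,0.1,6.9],"rotation": [0,0,0]},
    {"translation": [0.1,0.1,6.9],"rotation": [0,0,0]},
    {"translation": [0.1,0.1,6.9],"rotation": [0,0,0]},
  ],
)

```text
time: 3.15
tool_pos: [566.3, -242.6, 44.1]
eef_rot: [-3.14, 0.004, 3.021]
contact_force: [0.0, 0.3, 0.1]
grip_width: 0.329
```

move_arm(
  deltas=[
    {"translation": [0,0,0],"rotation": [0,0,0]},
    {"translation": [0,0,0],"rotation": [0,0,0]},
    {"translation": [0,0,0],"rotation": [0,0,0]},
    {"translation": [0,0,0],"rotation": [0,0,0]},
    {"translation": [0,0,0],"rotation": [0,0,0]},
    {"translation": [0,0,0],"rotation": [0,0,0]},
  ],
  grip=0,
  newtons=40,
)

```text
time: 3.75
tool_pos: [565.9, -242.3, 43.5]
eef_rot: [-3.141, 0.003, 3.021]
contact_force: [-0.4, 1.5, 8.0]
grip_width: 0.114
```

move_arm(
  deltas=[
    {"translation": [0,2,0],"rotation": [0,0,0]},
    {"translation": [0,4,0],"rotation": [0,0,0]},
    {"translation": [0,6,0],"rotation": [0,0,0]},
    {"translation": [0,8,0],"rotation": [0,0,0]},
    {"translation": [0,10,0],"rotation": [0,0,0]},
    {"translation": [0,12,0],"rotation": [0,0,0]},
    {"translation": [0,14,0],"rotation": [0,0,0]},
    {"translation": [0,15,0],"rotation": [0,0,0]},
    {"translation": [0,16,0],"rotation": [0,0,0]},
    {"translation": [0,17,0],"rotation": [0,0,0]},
    {"translation": [0,17.3,0],"rotation": [0,0,0]},
    {"translation": [0,17.3,0],"rotation": [0,0,0]},
  ],
)

```text
time: 4.95
tool_pos: [586.4, -69.6, 43.4]
eef_rot: [-3.142, 0.002, 3.022]
contact_force: [-4.0, 2.6, 10.4]
grip_width: 0.112
```

move_arm(
  deltas=[
    {"translation": [0,0.3,0],"rotation": [0,0,0]},
    {"translation": [0,0.5,0],"rotation": [0,0,0]},
    {"translation": [0,0.7,0],"rotation": [0,0,0]},
    {"translation": [0,0.7,0],"rotation": [0,0,0]},
  ],
)

```text
time: 5.35
tool_pos: [586.9, -66.4, 43.5]
eef_rot: [-3.135, 0.002, 3.019]
contact_force: [-5.1, -14.4, 10.2]
grip_width: 0.11
```

move_arm(
  deltas=[
    {"translation": [0,0.3,0],"rotation": [0,0,0]},
    {"translation": [0,0.5,0],"rotation": [0,0,0]},
    {"translation": [0,0.5,0],"rotation": [0,0,0]},
  ],
)

```text
time: 5.65
tool_pos: [586.9, -66.1, 43.4]
eef_rot: [-3.126, 0.002, 3.016]
contact_force: [-10.4, -35.8, 8.8]
grip_width: 0.115
```

move_arm(
  deltas=[
    {"translation": [0,-0.4,0],"rotation": [0,0,0]},
    {"translation": [0,-0.6,0],"rotation": [0,0,0]},
    {"translation": [0,-0.6,0],"rotation": [0,0,0]},
  ],
)

```text
time: 5.95
tool_pos: [586.9, -66.5, 43.4]
eef_rot: [-3.138, 0.002, 3.019]
contact_force: [-5.0, -8.8, 10.1]
grip_width: 0.113
```

move_arm(
  deltas=[
    {"translation": [0,0,0],"rotation": [0,0,0]},
    {"translation": [0,0,0],"rotation": [0,0,0]},
    {"translation": [0,0,0],"rotation": [0,0,0]},
  ],
  grip=0.31,
)

```text
time: 6.25
tool_pos: [586.3, -63.9, 41.7]
eef_rot: [3.141, 0.0, 3.021]
contact_force: [-0.2, 0.6, -0.8]
grip_width: 0.312
```

move_arm(
  deltas=[
    {"translation": [0,0,-3],"rotation": [0,0,0]},
    {"translation": [0,0,-8],"rotation": [0,0,0]},
    {"translation": [0,0,-13],"rotation": [0,0,0]},
    {"translation": [0,0,-15.5],"rotation": [0,0,0]},
    {"translation": [0,0,-15.5],"rotation": [0,0,0]},
    {"translation": [0,0,-15.5],"rotation": [0,0,0]},
  ],
)

```text
time: 6.85
tool_pos: [586.3, -63.9, 196.6]
eef_rot: [3.142, 0.001, 3.021]
contact_force: [0.9, 0.3, 0.3]
grip_width: 0.312
```

```bash
python3 - <<'E'
from h import *
import pickle
w=vision.snapshot("wrist");b=vision.snapshot("top");a=vision.snapshot("scene");pickle.dump((w,b,a),open("w2.pkl","wb"))
top=b["color"][150:310,230:460];
save(w,"w2.png")
g=w["color"].astype(float).mean(2);L=[]
for v in range(160,236):
    x=np.nonzero(g[v,250:310]>90)[0]+250
    if 5<len(x)<20: L.append(((x.min()+x.max())/2,v))
Q=onplane(w,L,44);k=np.polyfit(Q[:,0],Q[:,1],1);print(len(L),"slope",k,"y@587",np.polyval(k,587));plan([587,-63,200],np.pi-.12)
E
```

```text
76 slope [-0.11282309 -1.40604053] y@587 -67.63319464106144
pos [585.3 -63.8 194.9] trans cm [-0.16  0.1  -0.51] rotvec [ 0.0003 -0.0026 -0.0007] F [ 0.  -0.8 -0.6] t 7.0 w 0.314
```

View pics/w2.png

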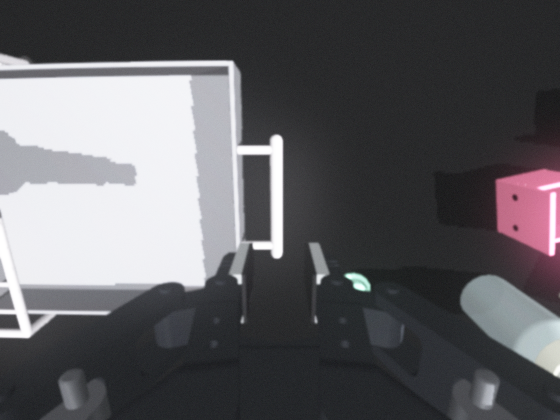

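Wrist view: tray is out, handle at column ≈277 rows 137–257, front wall at column ≈238, far (+y) wall behind/under the gripper's other side. I check pull-out against the rack and find the plate.

```bash
python3 - <<'E'
from h import *
import pickle
w,b,a=pickle.load(open("w2.pkl","rb"))
_,b0=pickle.load(open("s0.pkl","rb"))
A=cv2.resize(b["color"][140:300,250:410],None,fx=2.5,fy=2.5,interpolation=2)
B=cv2.resize(a["color"][115:255,140:300],None,fx=2.5,fy=2.5,interpolation=2)
B=cv2.copyMakeBorder(B,0,50,0,0,0);cv2.imwrite("pics/d.png",np.hstack([A,B])[...,::-1])
E
```

```text
(no output)
```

View pics/d.png

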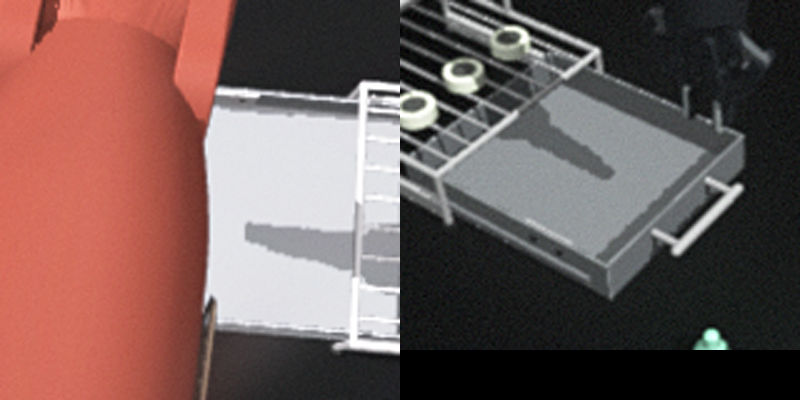

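move_arm(
  deltas=[
    {"translation": [3.8,17.7,-0.3],"rotation": [0,0,-0.07]},
    {"translation": [7.6,35.4,-0.5],"rotation": [0,0,-0.15]},
    {"translation": [7.6,35.4,-0.5],"rotation": [0,0,-0.15]},
    {"translation": [7.6,35.4,-0.5],"rotation": [0,0,-0.15]},
    {"translation": [7.6,35.4,-0.5],"rotation": [0,0,-0.15]},
    {"translation": [7.6,35.4,-0.5],"rotation": [0,0,-0.15]},
    {"translation": [7.6,35.4,-0.5],"rotation": [0,0,-0.15]},
    {"translation": [7.6,35.4,-0.5],"rotation": [0,0,-0.15]},
    {"translation": [7.6,35.4,-0.5],"rotation": [0,0,-0.15]},
    {"translation": [7.6,35.4,-0.5],"rotation": [0,0,-0.15]},
    {"translation": [7.6,35.4,-0.5],"rotation": [0,0,-0.15]},
  ],
  grip=0.88,
)

```text
time: 8.1
tool_pos: [553.4, 295.0, 200.9]
eef_rot: [-3.141, -0.001, -3.114]
contact_force: [0.9, 0.0, -0.5]
grip_width: 0.881
```

```bash
python3 - <<'E'
from h import *
import pickle
w=vision.snapshot("wrist");b=vision.snapshot("top");a=vision.snapshot("scene");pickle.dump((w,b,a),open("w3.pkl","wb"))
plan([553.3,296.6,200],np.pi+.03)
W=cv2.resize(w["color"],(400,300));B=cv2.resize(b["color"][140:300,230:450],(400,290));A=cv2.resize(a["color"][130:250,200:300],(360,432),interpolation=2)
C=np.zeros((600,800,3),np.uint8);C[:300,:400]=W;C[300:590,:400]=B;C[:432,400:760]=A
cv2.imwrite("pics/e.png",C[...,::-1])
P=pts(w)
def fit(z0,z1):
    m=(P[...,2]>z0)&(P[...,2]<z1)&(w["range_z"]>0)&(w["color"].min(2)>100)&(abs(P[...,0]-553)<50)&(abs(P[...,1]-297)<45)
    q=P[m];print(len(q),np.median(q,0),cv2.minAreaRect(q[:,:2].astype(np.float32)))
fit(44,55);fit(62,76);fit(40,76)
E
```

```text
pos [553.7 295.3 201.4] trans cm [0.04 0.13 0.14] rotvec [-0.0002 -0.0001 -0.0025] F [-0.3 -0.6 -0.6] t 8.25 w 0.884
910 [544.77349503 295.90884905  50.53329753] ((549.0403442382812, 294.2545166015625), (49.839839935302734, 62.0988655090332), 1.062110424041748)
530 [574.24189694 295.42427295  70.23345171] ((575.7811889648438, 294.93109130859375), (5.882669925689697, 61.28944778442383), 0.8578313589096069)
1730 [572.90166284 295.22264061  51.32767078] ((551.2928466796875, 294.29290771484375), (54.85755920410156, 62.0875244140625), 1.08609938621521)
```

View pics/e.png

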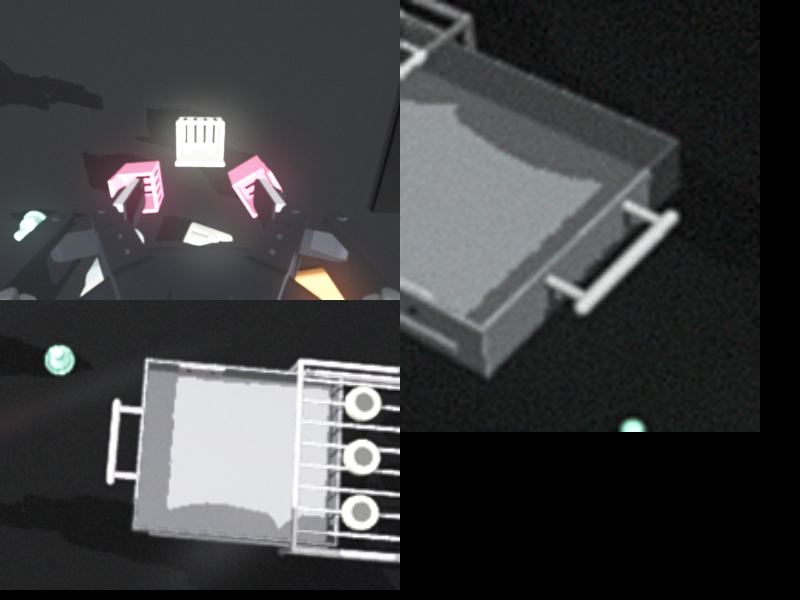

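Composite: wrist — cup upright with slots facing the base, clear of pink cups; top — tray out, handle at left, plate a bright strip on upper wall at ≈(205,368); scene — tray pulled out, holes on its outer wall.

```bash
python3 - <<'E'
from h import *
import pickle
w,b,a=pickle.load(open("w3.pkl","rb"))
P=pts(b);
def q(u0,u1,v0,v1,z0,z1):
    Q=P[v0:v1,u0:u1].reshape(-1,3);return Q[(Q[:,2]>z0)&(Q[:,2]<z1)]
# handle: crop px (107-120,400-482) -> u=230+x*.55, v=140+(y-300)*.552
g=b["color"].astype(float).mean(2)
L=[]
for v in range(200,238):
    wt=np.clip(g[v,286:300]-70,0,None)
    if 2<(wt>0).sum()<=8: L.append((286+(wt*np.arange(14)).sum()/wt.sum(),v))
Q=onplane(b,L,45);k=np.polyfit(Q[:,0],Q[:,1],1);print("handle",len(L),k,np.polyval(k,587))
c=np.nonzero(g[185:250,288:297].max(1)>90)[0]+185;print(onplane(b,[[294,c.min()-.5],[291,c.max()+.5]],44)[:,:2])
# old closed handle with same method
# front tier front wire: z 78 at crop x~300 -> u 395
Q=q(388,402,178,270,66,82);r=cv2.fitLine(Q[:,:2].astype(np.float32),cv2.DIST_HUBER,0,.01,.01).ravel();print("tier",len(Q),r[1]/r[0],r[3]+r[1]/r[0]*(587-r[2]))
# tray rim points z~56
Q=q(296,400,165,290,51,60);print("rim",len(Q),cv2.minAreaRect(Q[:,:2].astype(np.float32)))
d=(Q@np.array([.12,.9928,0]));print("front-most along pull",np.percentile(d,[95,98,99.5]),"bar",np.array([587,np.polyval(k,587)])@[.12,.9928])
e=(Q@np.array([.9928,-.12,0]));print("sides",np.percentile(e,[.5,2,98,99.5]))
im=b["color"][165:195,300:400];cv2.imwrite("pics/f.png",cv2.resize(im,(800,240),interpolation=2)[...,::-1])
# scene: holes through plate and plate top
im=a["color"][185:250,180:280];cv2.imwrite("pics/g.png",cv2.resize(im,(800,520),interpolation=2)[...,::-1])
plan([552.2,295.3,60],np.pi+.02)
E
```

```text
handle 32 [-0.1205774  6.2116849] -64.56724630390471
[[648.82258583 -71.83430732]
 [525.41447573 -60.08431656]]
tier 390 -0.116436824 -316.95575
rim 510 ((564.5762329101562, -202.6522216796875), (263.1394348144531, 265.4295349121094), 85.27371978759766)
front-most along pull [-29.81874532 -29.41080394 -28.59303568] bar 6.337637869483401
sides [470.19695655 470.64226271 709.41513179 716.63704749]
pos [553.7 295.3 201.4] trans cm [1.500e-01 1.000e-02 1.414e+01] rotvec [-0.0002 -0.0001  0.0075] F [-0.3 -0.6 -0.6] t 8.25 w 0.884
```

View pics/f.png

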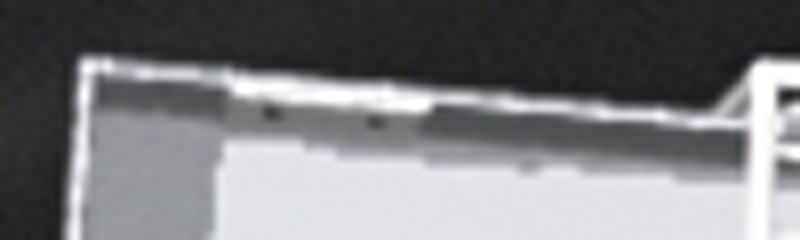

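View pics/g.png

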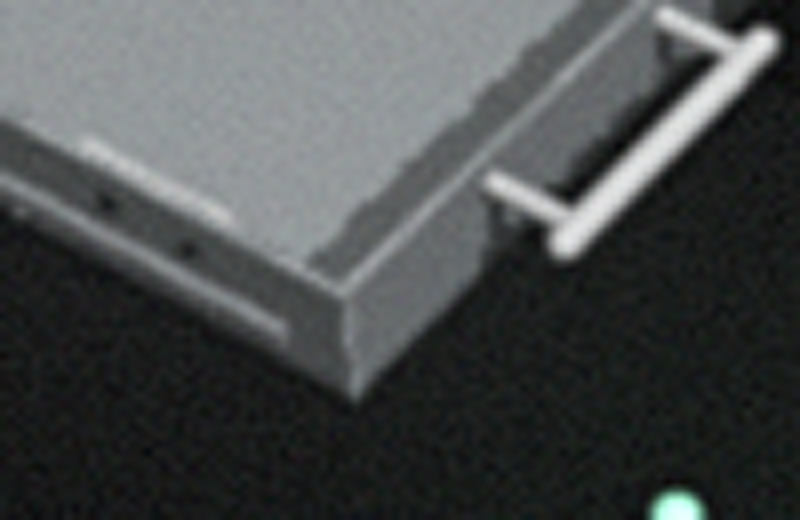

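move_arm(
  deltas=[
    {"translation": [0.15,0,4],"rotation": [0,0,0.0075]},
    {"translation": [0.15,0,8],"rotation": [0,0,0.0075]},
    {"translation": [0.15,0,10.5],"rotation": [0,0,0.0075]},
    {"translation": [0.15,0,12],"rotation": [0,0,0.0075]},
    {"translation": [0.15,0,12],"rotation": [0,0,0.0075]},
    {"translation": [0.15,0,12],"rotation": [0,0,0.0075]},
  ],
)

```text
time: 8.85
tool_pos: [552.2, 296.1, 81.9]
eef_rot: [3.142, 0.0, -3.121]
contact_force: [0.6, -0.2, 0.2]
grip_width: 0.88
```

```bash
python3 - <<'E'
from h import *
import pickle
plan([552.2,295.3,27],np.pi+.02)
w,b,a=pickle.load(open("w3.pkl","rb"))
Q=onplane(b,[[328.75,175.9],[354,177.9]],56)
M=np.array([[.12,.9928],[.9928,-.12]]);print("plate top ends (pull,lateral)",(Q[:,:2]@M.T).round(1))
# holes from outside in scene: crop /8 + (180,185); outside wall face, height unknown -> intersect vertical plane e=707+3.. 
R=np.array(a["R"]);C=-R.T@a["t"];n=np.array([.9928,-.12,0])
D=rays(a,[[180+105/8,185+202/8],[180+188/8,185+248/8],[180+82/8,185+143/8],[180+232/8,185+218/8]])@R
for d,e in zip(D,(710.5,710.5,705,705)):
    X=C+d*((e-C@n)/(d@n));print(X.round(1),(X[:2]@M.T).round(1))
w=vision.snapshot("wrist");cv2.imwrite("pics/h.png",w["color"][...,::-1])
E
```

```text
pos [552.2 296.1  81.9] trans cm [ 0.01 -0.08  5.49] rotvec [0.0001 0.0002 0.0009] F [ 0.6 -0.2  0.2] t 8.85 w 0.88
plate top ends (pull,lateral) [[ -78.   704.1]
 [-142.9  704.8]]
[ 690.2 -210.5   41.3] [-126.2  710.5]
[ 694.3 -176.3   40.6] [-91.7 710.5]
[ 683.3 -221.7   56.5] [-138.1  705. ]
[ 690.8 -160.    58.8] [-75.9 705. ]
```

move_arm(
  deltas=[
    {"translation": [0,-0.05,2.5],"rotation": [0,0,0]},
    {"translation": [0,-0.05,4.5],"rotation": [0,0,0]},
    {"translation": [0,-0.05,5.5],"rotation": [0,0,0]},
    {"translation": [0,-0.05,5.5],"rotation": [0,0,0]},
    {"translation": [0,-0.05,5.5],"rotation": [0,0,0]},
  ],
)

```text
time: 9.4
tool_pos: [552.6, 296.2, 27.5]
eef_rot: [3.141, 0.001, -3.12]
contact_force: [-0.3, 0.1, 0.9]
grip_width: 0.885
```

move_arm(
  deltas=[
    {"translation": [0,0,0],"rotation": [0,0,0]},
    {"translation": [0,0,0],"rotation": [0,0,0]},
    {"translation": [0,0,0],"rotation": [0,0,0]},
    {"translation": [0,0,0],"rotation": [0,0,0]},
    {"translation": [0,0,0],"rotation": [0,0,0]},
    {"translation": [0,0,0],"rotation": [0,0,0]},
  ],
  grip=0.3,
  newtons=60,
)

```text
time: 10.0
tool_pos: [553.0, 296.4, 28.0]
eef_rot: [3.141, 0.002, -3.12]
contact_force: [-0.0, 0.1, 5.8]
grip_width: 0.718
```

move_arm(
  deltas=[
    {"translation": [0,0,-2],"rotation": [0,0,0]},
    {"translation": [0,0,-5],"rotation": [0,0,0]},
    {"translation": [0,0,-9],"rotation": [0,0,0]},
    {"translation": [0,0,-13],"rotation": [0,0,0]},
    {"translation": [0,0,-13],"rotation": [0,0,0]},
    {"translation": [0,0,-13],"rotation": [0,0,0]},
  ],
)

```text
time: 10.6
tool_pos: [552.5, 296.2, 157.6]
eef_rot: [3.141, 0.002, -3.12]
contact_force: [-0.6, -0.4, -2.5]
grip_width: 0.723
```

```bash
python3 - <<'E'
from h import *
import pickle
w=vision.snapshot("wrist");b=vision.snapshot("top");a=vision.snapshot("scene");pickle.dump((w,b,a),open("w4.pkl","wb"))
s=ctrl.sense();p=s["tool_pos"];yaw=s["eef_rot"][2]
P=pts(w);rel=P-p
m=(w["range_z"]>0)&(w["color"].min(2)>110)&(abs(rel[...,0])<60)&(abs(rel[...,1])<50)&(rel[...,2]>-60)&(rel[...,2]<60)
q=rel[m];print(len(q))
for lo in range(-30,60,5):
    k=(q[:,2]>=lo)&(q[:,2]<lo+5)
    if k.sum()>20:print(lo,k.sum(),q[k,:2].min(0).round(1),q[k,:2].max(0).round(1))
k=(q[:,2]>36);print(np.percentile(q[k],50,axis=0))
print(cv2.minAreaRect(q[q[:,2]>10][:,:2].astype(np.float32)))
plan([643,-187,160],np.pi-.12)
cv2.imwrite("pics/i.png",np.hstack([cv2.resize(w["color"],(400,300)),cv2.resize(a["color"][120:320,290:490],(300,300))])[...,::-1])
E
```

```text
21659
-25 3953 [-27.8 -32.4] [23.6 29.4]
-20 1894 [-27.7 -31.6] [23.4 29.5]
-15 967 [-28.  -31.8] [23.7 29.3]
-10 852 [-27.8 -32. ] [23.8 29.4]
-5 1035 [-27.9 -43.9] [23.2 42.4]
0 1359 [-27.9 -45.1] [23.5 43.7]
5 2104 [-28. -45.] [23.6 43.6]
10 1956 [-27.9 -45.3] [23.6 43.8]
15 2139 [-28.  -44.9] [23.8 43.6]
20 2481 [-28.  -38.2] [23.7 36.6]
25 2534 [-27.8 -43.1] [17.4 41. ]
30 86 [-13.  -49.9] [-4.5 48.9]
35 26 [-12.5 -45. ] [-9.8 42.9]
55 240 [-16.9 -35. ] [ 4.4 20.5]
[-9.20121737 -5.53925264 57.52620938]
((-2.184701919555664, -0.3821868896484375), (50.920997619628906, 98.82775115966797), 1.3983474969863892)
pos [550.9 295.6 155. ] trans cm [ -8.15 -48.45  -0.48] rotvec [-0.0011 -0.0023  0.1417] F [-0.3  0.8 -1.1] t 10.75 w 0.715
```

View pics/i.png

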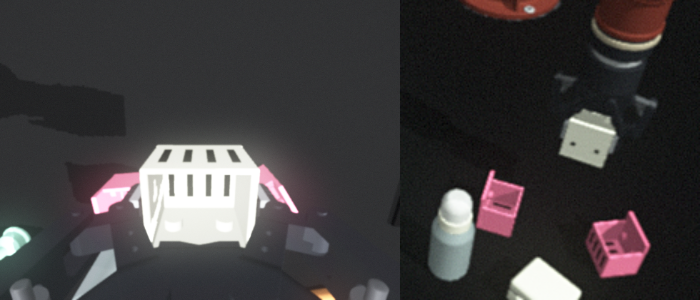

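move_arm(
  deltas=[
    {"translation": [-1,-5,0],"rotation": [0,0,0.02]},
    {"translation": [-1.7,-10,0],"rotation": [0,0,0.03]},
    {"translation": [-2.5,-15,0],"rotation": [0,0,0.05]},
    {"translation": [-3.4,-20,0],"rotation": [0,0,0.06]},
    {"translation": [-4.2,-25,0],"rotation": [0,0,0.08]},
    {"translation": [-5.1,-30,0],"rotation": [0,0,0.09]},
    {"translation": [-5.9,-35,0],"rotation": [0,0,0.11]},
    {"translation": [-6.7,-39.5,0],"rotation": [0,0,0.13]},
    {"translation": [-7.5,-44,0],"rotation": [0,0,0.142]},
    {"translation": [-8.3,-48.4,0],"rotation": [0,0,0.142]},
    {"translation": [-8.3,-48.4,0],"rotation": [0,0,0.142]},
    {"translation": [-8.3,-48.4,0],"rotation": [0,0,0.142]},
  ],
)

```text
time: 11.95
tool_pos: [644.4, -186.9, 154.6]
eef_rot: [3.141, -0.003, 3.019]
contact_force: [0.2, 0.4, -0.5]
grip_width: 0.717
```

move_arm(
  deltas=[
    {"translation": [0,0,0],"rotation": [0,0,0]},
    {"translation": [0,0,0],"rotation": [0,0,0]},
  ],
)

```text
time: 12.15
tool_pos: [645.0, -184.6, 156.0]
eef_rot: [3.141, -0.001, 3.023]
contact_force: [0.9, -0.1, -1.8]
grip_width: 0.719
```

```bash
python3 - <<'E'
from h import *
plan([644.2,-187.1,70],np.pi-.12);print(ctrl.sense()["eef_rot"],ctrl.sense()["q"].round(3))
E
```

```text
pos [ 645.  -184.6  156. ] trans cm [ 0.05 -0.26  8.6 ] rotvec [ 0.0005 -0.001   0.0013] F [ 0.9 -0.1 -1.8] t 12.15 w 0.719
[ 3.14110831e+00 -1.04117639e-03  3.02288865e+00] [-0.388  0.628  0.135  1.078  0.    -0.269]
```

move_arm(
  deltas=[
    {"translation": [0,-0.15,4],"rotation": [0,0,0]},
    {"translation": [0,-0.15,7],"rotation": [0,0,0]},
    {"translation": [0,-0.15,9.5],"rotation": [0,0,0]},
    {"translation": [0,-0.15,10],"rotation": [0,0,0]},
    {"translation": [0,-0.15,10],"rotation": [0,0,0]},
    {"translation": [0,-0.15,10],"rotation": [0,0,0]},
  ],
)

```text
time: 12.75
tool_pos: [646.2, -187.5, 58.0]
eef_rot: [-3.141, 0.002, 3.022]
contact_force: [0.8, -0.1, -2.1]
grip_width: 0.718
```

```bash
python3 - <<'E'
from h import *
import pickle
plan([644.2,-187.1,41],np.pi-.12)
w=vision.snapshot("wrist");b=vision.snapshot("top");a=vision.snapshot("scene");pickle.dump((w,b,a),open("w5.pkl","wb"))
A=cv2.resize(a["color"][150:250,165:285],(480,400),interpolation=2);B=cv2.resize(w["color"],(320,240));C=np.zeros((400,800,3),np.uint8);C[:,:480]=A;C[:240,480:]=B
cv2.imwrite("pics/j.png",C[...,::-1])
E
```

```text
pos [ 646.2 -187.5   58. ] trans cm [0.21 0.01 1.7 ] rotvec [-0.0006  0.0021  0.0004] F [ 0.8 -0.1 -2.1] t 12.75 w 0.718
```

View pics/j.png

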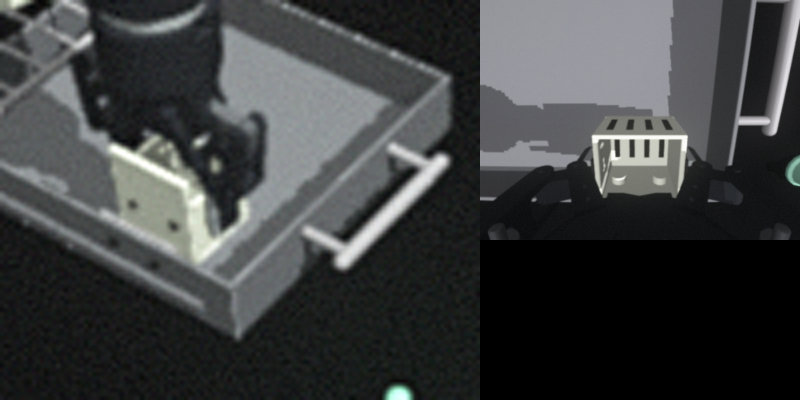

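Picture: cup held upright above tray floor, back facing the plate; cup holes at crop (132,205),(174,227), wall holes (112,243),(155,265). I compare them in slide direction.

```bash
cat >> h.py <<'E'
M=np.array([[.12,.9928],[.9928,-.12]])
def spot(s,u,v,r=3):
    "centroid of dark spot near (u,v)"
    g=s["color"].astype(float).mean(2);v0,u0=int(round(v)),int(round(u));w=g[v0-r:v0+r+1,u0-r:u0+r+1]
    w=np.clip(np.percentile(w,60)-w,0,None)**2;y,x=np.mgrid[v0-r:v0+r+1,u0-r:u0+r+1];return (w*x).sum()/w.sum(),(w*y).sum()/w.sum()
def onwall(s,uv,e):
    R=np.array(s["R"]);C=-R.T@np.array(s["t"]);n=np.array([.9928,-.12,0]);d=(rays(s,[uv])@R)[0]
    X=C+d*((e-C@n)/(d@n));return np.r_[M@X[:2],X[2]].round(1)
E
python3 - <<'E'
from h import *
import pickle
w,b,a=pickle.load(open("w5.pkl","rb"));_,_,a3=pickle.load(open("w3.pkl","rb"))
for u,v in((198,201.25),(208.5,206.75)): p=spot(a,u,v);print("cup",np.round(p,2),onwall(a,p,690))
for u,v in((193,210.75),(203.75,216.25)):
  for s in(a,a3): p=spot(s,u,v);print("wall",np.round(p,2),onwall(s,p,710.5))
E
```

```text
cup [197.66 200.76] [-126.2  690.    58.5]
cup [207.88 206.12] [-92.4 690.   58.4]
wall [192.79 210.08] [-127.3  710.5   41.2]
wall [192.99 210.05] [-126.5  710.5   41.8]
wall [203.17 215.81] [-92.8 710.5  40.7]
wall [203.17 215.84] [-92.8 710.5  40.5]
```

move_arm(
  deltas=[
    {"translation": [0,-0.05,0.6],"rotation": [0,0,0]},
    {"translation": [0,-0.05,1.2],"rotation": [0,0,0]},
    {"translation": [0,-0.05,1.5],"rotation": [0,0,0]},
    {"translation": [0,-0.05,1.7],"rotation": [0,0,0]},
    {"translation": [0,-0.05,1.7],"rotation": [0,0,0]},
  ],
)

```text
time: 13.4
tool_pos: [644.8, -188.0, 40.0]
eef_rot: [3.142, -0.0, 3.021]
contact_force: [-4.2, 1.4, 8.9]
grip_width: 0.715
```

move_arm(
  deltas=[
    {"translation": [-0.3,0,-0.1],"rotation": [0,0,0]},
    {"translation": [-0.6,0,-0.1],"rotation": [0,0,0]},
    {"translation": [-0.9,0,-0.1],"rotation": [0,0,0]},
    {"translation": [-1.1,0,-0.1],"rotation": [0,0,0]},
    {"translation": [-1.1,0,-0.1],"rotation": [0,0,0]},
    {"translation": [-1.1,0,-0.1],"rotation": [0,0,0]},
  ],
)

```text
time: 14.0
tool_pos: [656.0, -189.4, 40.2]
eef_rot: [3.142, -0.0, 3.021]
contact_force: [-0.6, 0.4, -2.0]
grip_width: 0.723
```

move_arm(
  deltas=[
    {"translation": [-0.1,0,0.05],"rotation": [0,0,0]},
    {"translation": [-0.2,0,0.07],"rotation": [0,0,0]},
    {"translation": [-0.3,0,0.07],"rotation": [0,0,0]},
    {"translation": [-0.3,0,0.07],"rotation": [0,0,0]},
    {"translation": [-0.3,0,0.07],"rotation": [0,0,0]},
  ],
)

```text
time: 14.5
tool_pos: [658.6, -189.8, 40.0]
eef_rot: [-3.141, -0.001, 3.021]
contact_force: [-4.9, -0.0, 6.3]
grip_width: 0.719
```

move_arm(
  deltas=[
    {"translation": [-0.1,0,-0.03],"rotation": [0,0,0]},
    {"translation": [-0.1,0,-0.03],"rotation": [0,0,0]},
    {"translation": [-0.1,0,-0.03],"rotation": [0,0,0]},
  ],
)

```text
time: 14.8
tool_pos: [658.6, -189.8, 40.0]
eef_rot: [-3.142, -0.003, 3.021]
contact_force: [-8.9, 1.6, 7.0]
grip_width: 0.72
```

move_arm(
  deltas=[
    {"translation": [-0.05,0,-0.03],"rotation": [0,0,0]},
    {"translation": [-0.05,0,-0.03],"rotation": [0,0,0]},
    {"translation": [-0.05,0,-0.03],"rotation": [0,0,0]},
    {"translation": [-0.05,0,-0.03],"rotation": [0,0,0]},
  ],
)

```text
time: 15.2
tool_pos: [658.6, -189.8, 40.1]
eef_rot: [-3.142, -0.004, 3.021]
contact_force: [-9.7, 0.0, 6.0]
grip_width: 0.718
```

```bash
python3 - <<'E'
from h import *
import pickle
a=vision.snapshot("scene");w=vision.snapshot("wrist");pickle.dump((a,w),open("w6.pkl","wb"))
for i in range(3):
  vision.snapshot("wrist");s=ctrl.sense();print(s["contact_force"].round(1),s["moment"].round(2),s["tool_pos"].round(1),s["eef_rot"].round(4))
A=cv2.resize(a["color"][170:240,170:260],(765,595),interpolation=2);cv2.imwrite("pics/k.png",A[...,::-1])
E
```

```text
[-9.1  0.3  6.4] [0.13 1.58 0.21] [ 658.6 -189.8   40.1] [-3.1415 -0.0037  3.0212]
[-9.   0.2  6. ] [0.08 1.59 0.23] [ 658.6 -189.8   40.1] [-3.1415 -0.0037  3.0212]
[-9.7  0.4  6.3] [0.03 1.59 0.24] [ 658.6 -189.8   40.1] [-3.1415 -0.0037  3.0212]
```

View pics/k.png

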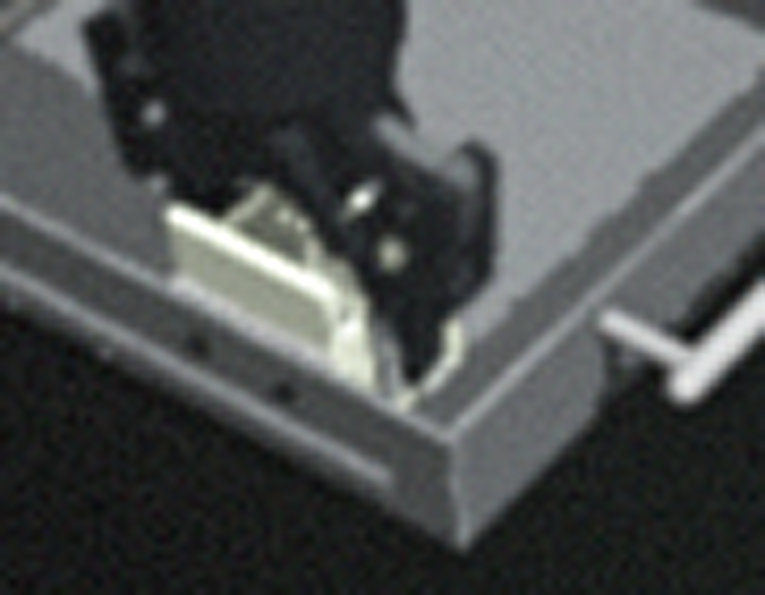

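Last picture: cup's back stands directly behind the plate strip, ends seemingly in line (back top edge from (168,205) to (335,295)), on the tray floor. Raise the push slightly.

move_arm(
  deltas=[
    {"translation": [-0.03,0,-0.02],"rotation": [0,0,0]},
    {"translation": [-0.05,0,-0.02],"rotation": [0,0,0]},
    {"translation": [-0.05,0,-0.02],"rotation": [0,0,0]},
    {"translation": [-0.05,0,-0.02],"rotation": [0,0,0]},
  ],
)

```text
time: 15.85
tool_pos: [658.6, -189.8, 40.1]
eef_rot: [-3.142, -0.005, 3.021]
contact_force: [-11.7, -0.4, 6.5]
grip_width: 0.717
```

```bash
python3 - <<'E'
from h import *
import pickle
a,w=pickle.load(open("w6.pkl","rb"))
f=lambda x,y:(170+x/8.5-.5,170+y/8.5-.5)
print("cup back top ends",onwall(a,f(168,205),703),onwall(a,f(337,297),703))
print("plate top ends",onwall(a,f(166,278),704.5),onwall(a,f(333,372),704.5))
for u,v in((193,210.75),(203.75,216.25)): print("wall holes",onwall(a,spot(a,u,v),710.5))
P=pts(w);s=ctrl.sense();r=P-s["tool_pos"]
m=(w["range_z"]>0)&(w["color"].min(2)>90)&(abs(r[...,2]-22)<4)&(abs(r[...,1])<36)&(r[...,0]>-40)&(r[...,0]<-10)
q=P[m][:,:2]@M.T;print("cup front rim (d range, e min)",len(q),np.percentile(q,[1,99],axis=0).round(1))
b=vision.snapshot("top");B=pts(b)
def rep(n,u0,u1,v0,v1,z0,z1):
    Q=B[v0:v1,u0:u1].reshape(-1,3);Q=Q[(Q[:,2]>z0)&(Q[:,2]<z1)];print(n,len(Q),np.median(Q,0).round(1))
rep("bottle",180,216,135,176,20,170);rep("nip",253,272,163,183,10,50);rep("case",128,168,146,182,35,60)
for i in range(3): vision.snapshot("top");s=ctrl.sense();print(s["contact_force"].round(1),s["moment"].round(2),s["tool_pos"].round(1),s["time"])
E
```

```text
cup back top ends [-137.5  703.    87.8] [-73.4 703.   86. ]
plate top ends [-142.8  704.5   55.9] [-78.1 704.5  53.4]
wall holes [-127.1  710.5   41.1]
wall holes [-93.1 710.5  40.7]
cup front rim (d range, e min) 2888 [[-144.7  648. ]
 [ -80.2  669.2]]
bottle 705 [733.5 163.6 106.4]
nip 139 [712.5   9.6  23.5]
case 696 [744.8 310.8  48.8]
[-11.1  -0.    5.8] [0.13 1.87 0.22] [ 658.6 -189.8   40.1] 15.95
[-11.    0.2   6.3] [0.14 1.86 0.3 ] [ 658.6 -189.8   40.1] 16.0
[-11.    0.1   5.9] [0.06 1.88 0.25] [ 658.6 -189.8   40.1] 16.05
```

```bash
python3 - <<'E'
from h import *
import pickle
a,w=pickle.load(open("w6.pkl","rb"));_,_,a3=pickle.load(open("w3.pkl","rb"))
def prof(s,e,z,ds):
    X=np.stack([(M.T@[d,e]) for d in ds]);X=np.c_[X,np.full(len(ds),z)]
    uv=cv2.projectPoints(X,cv2.Rodrigues(np.array(s["R"]))[0],np.array(s["t"],float),np.array(s["K"]),np.array([s["k1"],0,0,0.]))[0].reshape(-1,2).astype(np.float32)
    return cv2.remap(s["color"].astype(np.float32).mean(2),uv[:,0],uv[:,1],cv2.INTER_LINEAR)
ds=np.arange(-160,-55,2.)
print(ds[::3])
for n,s,e,z in(("cup",a,703,66),("cup",a,703,70),("cup",a,703,74),("plate a",a,704.5,55),("plate a",a,704.5,56),("plate0",a3,704.5,55),("plate0",a3,704.5,56),("plate0",a3,704.5,57)):
    p=prof(s,e,z,ds);print(n,z,p.round(0).astype(int).tolist())
P=pts(a);q=P[185:215,180:225].reshape(-1,3);c=a["color"][185:215,180:225].reshape(-1,3).mean(1)
k=(q[:,2]>62)&(q[:,2]<76)&(c>90);de=q[k][:,:2]@M.T;kk=abs(de[:,1]-703)<8;de=de[kk];print(len(de),np.percentile(de[:,0],[0,2,98,100]),np.median(de[:,1]),np.polyfit(de[:,0],de[:,1],1))
E
```

```text
[-160. -154. -148. -142. -136. -130. -124. -118. -112. -106. -100.  -94.
  -88.  -82.  -76.  -70.  -64.  -58.]
cup 66 [[94], [95], [98], [97], [95], [92], [91], [91], [94], [100], [114], [126], [140], [147], [151], [149], [150], [151], [150], [149], [149], [148], [147], [148], [148], [148], [148], [149], [149], [150], [150], [149], [147], [148], [149], [148], [148], [148], [148], [149], [158], [193], [219], [221], [219], [213], [210], [202], [191], [159], [124], [117], [127]]
cup 70 [[95], [93], [92], [93], [97], [96], [94], [90], [92], [97], [113], [129], [138], [146], [150], [149], [146], [148], [149], [147], [148], [150], [149], [147], [148], [148], [147], [146], [147], [149], [149], [151], [148], [148], [149], [150], [147], [146], [148], [152], [159], [179], [212], [231], [235], [226], [212], [198], [173], [151], [126], [125], [119]]
cup 74 [[93], [95], [94], [92], [93], [93], [92], [89], [87], [98], [110], [130], [140], [147], [149], [151], [148], [147], [147], [143], [143], [145], [147], [148], [147], [146], [144], [146], [146], [146], [146], [141], [145], [147], [148], [147], 
[... 1442 characters left out ...]
6], [175], [176], [178], [185], [180], [177], [179], [177], [175], [174], [173], [173], [181], [185], [182], [181], [176], [164], [159], [152], [147], [143], [147], [145], [139], [144], [144], [139], [145]]
plate0 57 [[149], [151], [151], [153], [153], [151], [151], [152], [156], [162], [172], [182], [193], [188], [187], [192], [185], [180], [186], [189], [181], [183], [189], [179], [175], [179], [178], [183], [185], [180], [179], [182], [180], [175], [178], [178], [181], [193], [186], [183], [182], [167], [159], [155], [149], [144], [147], [148], [143], [145], [147], [142], [142]]
74 [-141.22858175 -137.12956856  -77.52212177  -77.45379835] 702.386503445078 [-8.87809456e-03  7.01443272e+02]
```

```bash
python3 -c "
from h import *
s=ctrl.sense();print(s['contact_force'].round(1),s['grip_width'],s['time']);print(job.sign_off())"
```

```text
[-11.    0.1   5.9] 0.7198680930534888 16.05
the job is handed in; nothing more can be done
None
```

The tray is pulled out to its stop, and the white cup stands on the tray floor, held against the steel plate. I handed the job in at 16.05 s.

- **Tray:** In the top view its front is about 213 mm ahead of the front tier's edge; 211 mm is expected when fully out. Pulling harder, to about 36 N, moved it no further. The arm travelled about 177 mm rather than 180, so I take that small gap as measuring error.
- **Push:** The wrist force towards the plate was steady at about 11 N. There was also about 6 N upward from the floor contact. Floor friction may take up to about 3 N of the push, so the plate itself probably gets 8–11 N. The cup is still gripped at about 60 N.
- **Alignment along the plate:** My checks disagreed. Just before lowering, the cup's screw holes lined up with the wall's holes to about 0.5 mm. In the final scene view the cup's edges suggest it is about 1–1.5 mm too far towards the tray front. A rough wrist-camera reading pointed about 2.5 mm the other way, but its frame was the least certain. I left the cup as it was.
- **Flatness:** The depth fit puts the cup's back at the plate face to within about 1 mm, with a tilt under 0.01 rad.
- **Bystanders:** The bottle, the nipple and the pacifier case measured unmoved, to within 0.5 mm.

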